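Lock out the compressed air for the carving hammers

TASK

Shut off the carving air and lock it out: turn the black winged knob of the air unit anticlockwise (seen from above) all the way to its stop, so that the knob's steel tab comes between the two holed plates of the bracket. Then take the steel locking pin from its wooden block and pass it down through the upper plate, the knob's tab and the lower plate until its collar rests on the upper plate. Leave the pin there, and do not disturb the marble offcut, the hammer or the chisel.

Things in the scene. Friction and masses are not known exactly. Their poses are not given: they have to be found in the camera images.
- air_unit: Grey air unit fixed to the bench: 190 x 190 mm base plate, 150 x 120 mm housing (top 45 mm up). Origin on the bench below the knob's vertical axis. On its -y side a bracket holds two level plates, 32 x 32 x 6 mm, one above the other, holes on one vertical line 62 mm from the axis; a wall joins them outside, 78 mm from the axis. Two brass connectors point to +x. A flat gauge, top 58 mm up.
- knob (a joint): Knob angle, rad: 0 at its off stop, growing clockwise seen from above, to 2.1; starts at 0.9 to 1.9. About 0.15 N m of friction; it stays where left. Black disc, 76 mm across, 60 to 72 mm over the bench; on it an upright bar, the wing, 14 mm thick, 72 to 104 mm over the bench, reaching 65 mm from the axis on its long side, 30 mm on the other. At 0 the long side points to the unit's -x.
- knob_axis (a point): Point on the knob's axis, 104 mm over the bench, level with the wing's top; axes as the air unit's.
- wing_end (a point): Middle of the top edge of the far end of the wing's long side, 65 mm from the axis, 104 mm over the bench; moves with the knob.
- tab_hole (a point): Centre of the 13 mm hole in the knob's flat steel tab, at its top face, 72 mm over the bench, 62 mm from the axis; moves with the knob. The tab is 6 mm thick, reaches 75 mm from the axis and lies 90 degrees anticlockwise (seen from above) of the wing's long side. At knob angle 0 the hole lines up with the bracket's holes.
- upper_hole (a point): Centre of the 13 mm through hole in the bracket's upper plate, at its top face, 94 mm over the bench.
- lower_hole (a point): Centre of the 13 mm through hole in the bracket's lower plate, at its top face, 52 mm over the bench; free space below.
- lock_pin: Loose upright steel pin, about 0.12 kg; origin at its lower tip, z up along it. Round shank of 10 mm, tapering to 5 mm over the last 6 mm; at 60 to 66 mm above the tip a round collar of 20 mm; from 66 to 102 mm a flat grip 30 mm long (x) and 12 mm thick (y). It starts hanging by its collar in the block's hole, tip 4 mm over the bench.
- pin_collar (a point): Centre of the underside of the pin's collar, 60 mm above the tip.
- pin_block: Wooden block fixed to the bench, 70 x 70 mm and 64 mm high, with a 13 mm vertical hole right through its centre; origin at the centre of its underside. It stands to the left or the right of the air unit.
- offcut: Bystander: loose block of marble, 90 x 60 x 45 mm, on the other side of the air unit; origin at the centre of its underside.
- hammer: Bystander: hammer 260 mm long lying beyond the air unit; origin at the middle of its length, on the bench; handle to its -x.
- chisel: Bystander: steel flat chisel 165 mm long and 14 mm thick lying on the bench; origin near its middle, on the bench.

How it is judged:
By the outcome, as a careful person would: the job done as asked, in the order asked, and still so for the second after the job is handed in, with the robot touching nothing.
It also fails if it takes over 67 s, if anything falls off the work surface, if the arm or the gripper's body presses on something with over 40 N, if the wrist force passes 120 N, or if a joint passes its speed limit or range.

ROBOT

A 6-joint arm with a two-finger parallel gripper is mounted at the origin on the work surface. World frame = base frame: x ahead of the robot, y to its left, z up, the work surface at z = 0. Lengths are in m, angles in rad, forces in N, time in s.
With the tool pointing down it reaches from about 0.325 to 0.875 m from the base axis. Payload 4.4 kg.
Tool frame: the origin (TCP) lies midway between the tips of the shut fingers; the grasp point (between the pads) lies behind it (arm.pinch_z is the z of the grasp point in the tool frame, in m); z points along the fingers, y is the line along which they close (so a half turn about z gives the same grasp; the last joint's range is limited). The gripper opens to 85 mm and grips with 20 to 120 N. Pads are 22 mm wide; open, the fingers measure 114 mm over their backs; the gripper's body (76 mm by 85 mm) begins 54 mm behind the grasp point. The pads swing forward as they close: fully open they stand 13 mm farther back than shut.
Start: joints at [1.175, 0.207, 1.542, -0, 1.393, -0.15], TCP at [0.14, 0.558, 0.195] pointing down, gripper open.
Joint ranges: [-2.73, 2.73], [-0.86, 2.22], [0.23, 2.46], [-1.11, 4.25], [0.08, 2.63], [-2.82, 2.82]. Speed limits (rad/s): [2.79, 2.79, 3.14, 3.14, 3.14, 3.14].

INTERFACE

Orientations are given as a unit quaternion [w, x, y, z].
In Python, from workcell import arm gives the robot as it stands. The module is installed in compiled form; this text tells all that it offers.
- The arm moves only by the shell command python3 -m pendant 'ROWS' [FORCE]. ROWS is JSON, a list of rows, each a list of 5 numbers: the gripper's target within -1 to 1 (fully open at 1, half-way at 0, shut at -1), then the shift along the world's x, y, z normalised to -1 to 1, where 1 is 300 mm, then the turn about the world's z normalised to -1 to 1, where 1 is 60 degrees. In form: [[fingers, x, y, z, roll], ...]. A call has 1 to 12 rows; each row shifts and turns the commanded pose from where the row before left it; what a row does not reach is not made up. A row lasts 1/12 s, in which the tool goes at most 41.7 mm and 7.16 degrees, less where a joint would pass 70% of its speed; a pose out of reach is approached as far as the arm can. A call with a number of a shift or a turn outside -1 to 1 is refused whole. A call with a gripper value outside its range is refused whole. The fingers move at their own pace and stop on an object; FORCE is the grip in N (left out, the last holds). Time passes only in rows, so rows that do not move let the fingers close. It gives the time, the measured TCP pose, the force, the opening and the grip force at its end, in the units of the state.
- arm.state(): the state, without advancing time (a new reading comes with each control period).
- arm.capture(name): name is "side" or "top" or "wrist"; returns a dict with "image" (400x640x3 uint8, blue, green, red), "depth" (400x640 float32, m along the optical axis (not along the pixel's ray), 0 where there is no reading), "fx", "fy", "cx", "cy" (pixels), "k1" (the pictures are not rectified: a ray, as slopes to the right and down, at radius r is drawn at 1 + k1 r^2 times it, then the intrinsics apply), "position" and "attitude" of the camera in the world; the wrist camera has in their place "mount" (4x4, takes a point from camera to tool coordinates, whose origin is the TCP and whose axes are the flange's). Camera axes: x right, y up, looking along -z (the intrinsics and any distortion apply to the point x, -y, -z); pixel columns grow to the right and rows downward; lengths in m; the calibration is good to about 2 mm. A picture is of the moment at which its call begins: read the wrist's pose just before it.
- arm.hand_in(): hands the job in; it is judged then, once.
The state is a dict: "clock": time; "qpos": joint angles; "qvel": joint speeds; "joint_efforts": joint torques, N m; "eef_pos": TCP position; "eef_rot": TCP orientation; "wrist_force": force on the tool from outside, world axes, zero at the start; "torque": the same for the moment, N m; "grip_width": finger opening in m; "grip_force": force on a finger pad.
Only numpy, scipy, OpenCV 4.12 (cv2) and the standard library are available. Lean on these libraries where they do the work, as an engineer would, in place of code of your own. Each camera call takes 0.05 s, during which the arm holds its last target. There are 200 camera calls.

## Working session

There is one attempt and no reset: what is moved stays moved. The work goes in short steps, Python scripts to look and compute and a shell command to move; the robot and the scene stay as the last step left them, time stands still between calls to the robot, and variables do not carry over. Pictures are saved under pics/ and viewed, at most 10 in all, crops included, and the job is handed in when it is done.

```bash
mkdir -p pics; cat > h.py <<'E'
import numpy as np, cv2
from workcell import arm
from scipy.spatial.transform import Rotation as R
def rot(q):
    q=np.array(q,float)
    return q if q.shape==(3,3) else R.from_quat([q[1],q[2],q[3],q[0]]).as_matrix()
def cap(n):
    s=arm.state(); c=arm.capture(n)
    if n=="wrist":
        T=np.eye(4);T[:3,:3]=rot(s["eef_rot"]);T[:3,3]=s["eef_pos"]; T=T@np.array(c["mount"])
        c["P"],c["A"]=T[:3,3],T[:3,:3]
    else: c["P"],c["A"]=np.array(c["position"]),rot(c["attitude"])
    return c
def rays(c,uv):
    uv=np.atleast_2d(np.array(uv,float)); d=np.c_[(uv[:,0]-c["cx"])/c["fx"],(uv[:,1]-c["cy"])/c["fy"]]
    u=d.copy()
    for _ in range(20): u=d/(1+c["k1"]*(u**2).sum(1,keepdims=True))
    return np.c_[u[:,0],-u[:,1],-np.ones(len(u))]@c["A"].T
def onz(c,uv,z):
    r=rays(c,uv); return c["P"]+r*((z-c["P"][2])/r[:,2])[:,None]
def cloud(c):
    v,u=np.mgrid[:400,:640]; r=rays(c,np.c_[u.ravel(),v.ravel()]); 
    p=c["P"]+r*c["depth"].reshape(-1,1); p[c["depth"].ravel()==0]=np.nan
    return p.reshape(400,640,3)
def proj(c,p):
    q=(np.atleast_2d(p)-c["P"])@c["A"]; u=np.c_[q[:,0],-q[:,1]]/-q[:,2:]
    u=u*(1+c["k1"]*(u**2).sum(1,keepdims=True)); return u*[c["fx"],c["fy"]]+[c["cx"],c["cy"]]
E
python3 - <<'E'
from h import *
import pickle
print(arm.pinch_z, {k:arm.state()[k] for k in("clock","eef_pos","eef_rot","grip_width")})
for n in("top","side"):
    c=cap(n);cv2.imwrite(f"pics/{n}0.png",c["image"]);pickle.dump(c,open(n+".pkl","wb"));print(n,c["P"],c["A"].round(3).tolist(),c["fx"],c["k1"])
E
```

```text
-0.0187 {'clock': 0.0, 'eef_pos': array([0.13959125, 0.55693877, 0.1943145 ]), 'eef_rot': array([-3.10430053e-04,  1.22592053e-01,  9.92456484e-01, -1.10398009e-03]), 'grip_width': 0.08551381437225075}
top [ 0.42811752 -0.01011768  0.9463737 ] [[0.053, 0.978, -0.2], [-0.999, 0.052, -0.009], [0.001, 0.2, 0.98]] 380.03534903600723 -0.052939948048988446
side [ 0.42463649 -0.70976927  0.84286384] [[0.973, 0.17, -0.156], [-0.231, 0.702, -0.674], [-0.005, 0.692, 0.722]] 452.935499691454 0.0072490347448125
```

View pics/top0.png

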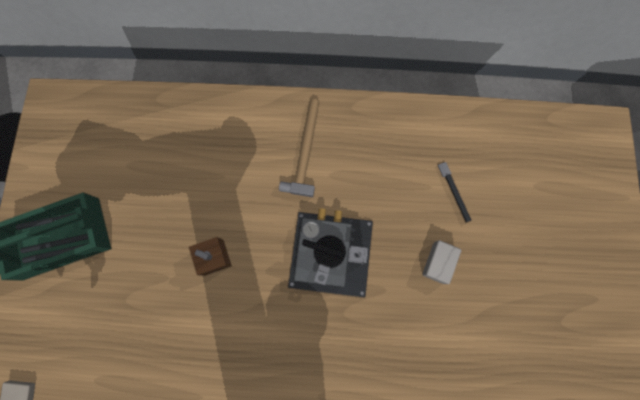

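View pics/side0.png

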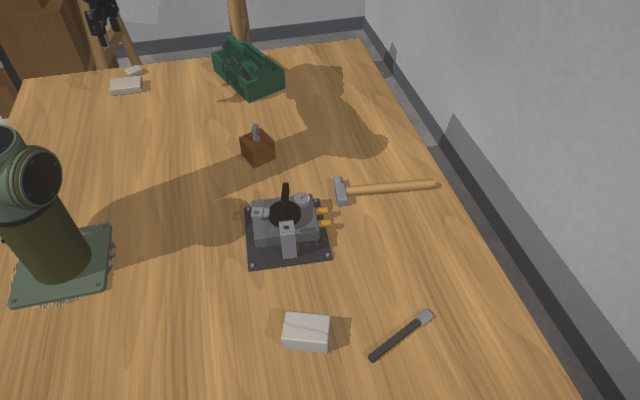

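```bash
python3 - <<'E'
from h import *
import pickle
for n in("top","side"):
    c=pickle.load(open(n+".pkl","rb"));p=cloud(c)
    z=p[...,2]; 
    near=np.hypot(p[...,0]-.43,p[...,1]+.03)<.14
    def st(nm,m):
        m=cv2.morphologyEx(m.astype(np.uint8),cv2.MORPH_OPEN,np.ones((2,2)))
        k,l,s,ce=cv2.connectedComponentsWithStats(m)
        for i in range(1,k):
            if s[i,4]<12: continue
            q=p[l==i]; r=cv2.minAreaRect(q[:,:2].astype(np.float32)*1000)
            print(n,nm,s[i,4],ce[i].round(1),q.mean(0).round(4),"rect",np.round(r[0],1),np.round(r[1],1),round(r[2],1))
    st("high98",(z>.098)&(z<.13)&(p[...,0]>.2))
    st("plate",(z>.088)&(z<.099)&(p[...,0]>.2))
    st("block",(z>.058)&(z<.07)&(p[...,1]>.1)&(p[...,0]>.2))
    st("base",(z>.004)&(z<.2)&(abs(p[...,1]+.02)<.14)&(p[...,0]>.28)&(p[...,0]<.56))
    x0,y0,x1,y1=(270,190,390,310) if n=="top" else (225,170,345,280)
    a=cv2.resize(c["image"][y0:y1,x0:x1],None,fx=5,fy=5,interpolation=cv2.INTER_CUBIC)
    if n=="top":
        b=cv2.resize(c["image"][225:285,180:240],None,fx=3.3,fy=3.3,interpolation=cv2.INTER_CUBIC)
        a=np.hstack([a[:600],np.vstack([b,np.zeros((600-b.shape[0],b.shape[1],3),np.uint8)])])[:, :800]
        cv2.imwrite("pics/top1.png",a)
E
```

```text
top high98 745 [ 43.5 230.3] [nan nan nan] rect [nan nan] [0. 0.] 0.0
top high98 263 [323.2 248.9] [nan nan nan] rect [503.3  -9.6] [94.8 13.1] 75.7
top high98 78 [202.2 255.5] [0.4729 0.2576 0.1012] rect [473.7 262.8] [37.5 14.1] 72.0
top plate 24 [ 83.2 211.9] [0.5578 0.5556 0.0897] rect [557.1 555.1] [20.4  3.7] 24.2
top plate 18 [ 84.9 220.1] [0.5388 0.5473 0.0907] rect [538.  546.4] [15.7  3.2] 26.0
top plate 220 [359.  255.1] [nan nan nan] rect [495.1 -94.6] [33.6 48.9] 3.1
top block 19 [ 86.2 197.4] [0.598  0.5725 0.0626] rect [596.7 572.2] [21.5  4.1] 23.1
top block 58 [ 67.9 204.4] [nan nan nan] rect [579.2 620.6] [ 1.9 60.6] 23.9
top block 12 [ 88.9 209.1] [0.5702 0.5626 0.0591] rect [571.4 563.1] [11.3  2.7] 22.0
top block 20 [ 51.2 210.4] [0.5621 0.66   0.0572] rect [561.7 659.4] [ 3.7 19.8] 16.4
top block 32 [ 40.1 214.5] [0.5504 0.6876 0.0562] rect [549.6 690.6] [ 3.5 36.1] 21.0
top block 13 [ 90.2 215.4] [0.5547 0.5554 0.0608] rect [554.4 555.3] [13.5  2.6] 17.3
top block 19 [ 26.9 218.5] [0.5386 0.7196 0.0568] rect [538.4 720.1] [ 3.  20.9] 21.7
top block 78 [ 94.9 23
[... 2211 characters left out ...]
.0652] rect [524.9 728.8] [116.   38.2] 88.2
side block 54 [225.9  51.6] [nan nan nan] rect [440.5 752.8] [90.7 24.9] 39.7
side block 22 [215.3  57.4] [0.4034 0.7134 0.0646] rect [403.3 715.1] [ 7. 46.] 28.4
side block 41 [265.9  59.6] [0.5655 0.6577 0.0653] rect [566.4 659. ] [10.6 84.6] 24.0
side block 22 [235.   58.6] [0.4669 0.6969 0.0605] rect [466.9 698. ] [12.6 27.1] 7.1
side block 25 [229.6  62. ] [nan nan nan] rect [447.4 706.1] [ 13.9 106.8] 0.1
side block 239 [255.8  76.8] [nan nan nan] rect [496.3 572.8] [106.  205.8] 65.6
side block 413 [257.1 141.1] [nan nan nan] rect [478.7 254.6] [71.5 65.4] 22.8
side base 4630 [280.2 232.4] [nan nan nan] rect [534.9 -26.8] [285.1 144.8] 61.2
```

View pics/top1.png

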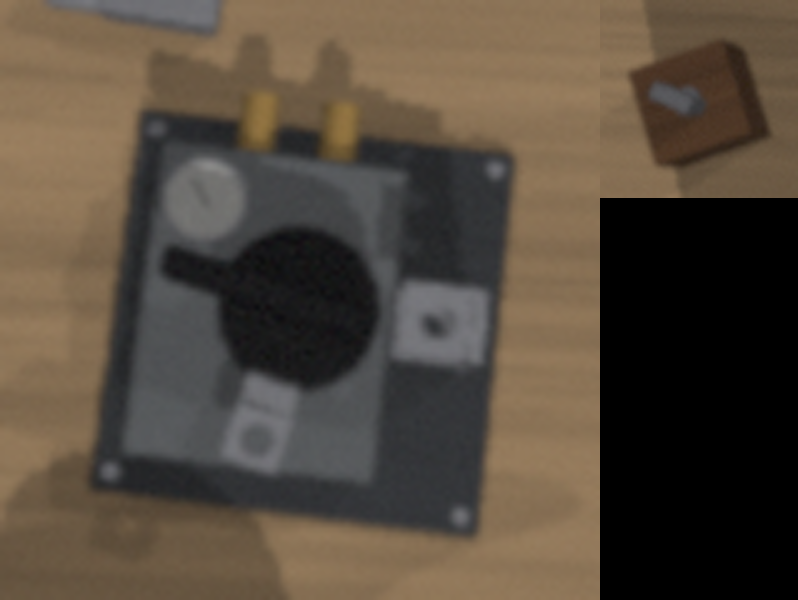

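```bash
python3 - <<'E'
from h import *
import pickle
c=pickle.load(open("top.pkl","rb"))
f=lambda x,y,z:onz(c,[270+(x+.5)/5-.5,190+(y+.5)/5-.5],z)[0].round(4)
H=f(437,322,.094);T=f(257,440,.072);K=f(300,308,.072)
print("hole",H,"tab",T,"disc",K, "d",np.linalg.norm((H-K)[:2]),np.linalg.norm((T-K)[:2]))
B=[f(x,y,.008) for x,y in((143,112),(513,154),(474,535),(92,488))]
print("base c",np.mean(B,0),[np.linalg.norm(B[i]-B[i-1]).round(4) for i in range(4)])
d=B[0]+B[1]-B[2]-B[3];print("x dir deg",np.degrees(np.arctan2(d[1],d[0])))
d=H-K;print("axis->hole +90",np.degrees(np.arctan2(d[1],d[0]))+90)
g=lambda x,y,z:onz(c,[180+(x+.5)/3.3-.5,225+(y+.5)/3.3-.5],z)[0].round(4)
print("grip",g(50,90,.106),g(92,105,.106),"block",[g(*q,.064) for q in((31,73),(122,41),(154,136-6),(57,165))])
s=pickle.load(open("side.pkl","rb"))
p=cloud(s);m=(p[...,2]>.098)&(p[...,2]<.115)&(abs(p[...,0]-.5)<.1)&(abs(p[...,1]-.01)<.08)
r=cv2.minAreaRect(p[m][:,:2].astype(np.float32)*1000);print("side wing",r)
m=(p[...,2]>.092)&(p[...,2]<.115)&(abs(p[...,0]-.475)<.05)&(abs(p[...,1]-.26)<.04)
r=cv2.minAreaRect(p[m][:,:2].astype(np.float32)*1000);print("side grip",r)
E
```

```text
hole [ 0.4956 -0.0861  0.094 ] tab [ 0.4398 -0.0085  0.072 ] disc [ 0.5004 -0.025   0.072 ] d 0.061288253360656304 0.06280613027404246
base c [ 0.5005 -0.0291  0.008 ] [np.float64(0.1865), np.float64(0.1867), np.float64(0.1876), np.float64(0.1859)]
x dir deg -4.015783832477565
axis->hole +90 -4.491915776291293
grip [0.4797 0.2736 0.106 ] [0.4713 0.2441 0.106 ] block [array([0.4934, 0.3028, 0.064 ]), array([0.5196, 0.2403, 0.064 ]), array([0.4586, 0.2113, 0.064 ]), array([0.4306, 0.2769, 0.064 ])]
side wing ((506.4794616699219, -9.707408905029297), (95.26457977294922, 14.123533248901367), 74.41020965576172)
side grip ((476.90753173828125, 256.992431640625), (34.520755767822266, 12.709022521972656), 71.26029205322266)
```

```bash
python3 -m pendant '[[-1,0.074,-0.1,0,0],[-1,0.074,-0.1,0,0],[-1,0.074,-0.1,0,0],[-1,0.074,-0.1,0,0],[-1,0.074,-0.1,0,0],[-1,0.074,-0.1,0,0],[-1,0.074,-0.1,0,0],[-1,0.074,-0.1,0,0],[-1,0.074,-0.1,0,0]]' 20; python3 -m pendant '[[-1,0.074,-0.1,0,0],[-1,0.074,-0.1,0,0],[-1,0.074,-0.1,0,0],[-1,0.074,-0.1,0,0],[-1,0.074,-0.1,0,0],[-1,0.074,-0.1,0,0],[-1,0.074,-0.1,0,0],[-1,0.074,-0.1,0,0],[-1,0.074,-0.1,0,0],[-1,0,0,0,0],[-1,0,0,0,0]]'
cat >> h.py <<'E'
AX=np.array([.5005,-.0255])
def push(th,y=76.,r=.05,hw=.011,hl=.0145):
    """tool centre when closed fingers touch wing (angle th deg) on its cw side; tool y axis yaw y"""
    t=np.radians(th); a=np.radians(th-y)
    off=.007+hw*abs(np.cos(a))+hl*abs(np.sin(a))
    return AX+r*np.array([np.cos(t),np.sin(t)])+off*np.array([np.sin(t),-np.cos(t)])
E
```

```text
clock: 0.85
eef_pos: [0.3401, 0.286, 0.1951]
eef_rot: [-0.0, 0.122, 0.992, -0.0]
wrist_force: [0.7, 1.0, 0.6]
grip_width: -0.0002
grip_force: 0.0
clock: 1.77
eef_pos: [0.5398, 0.0161, 0.1946]
eef_rot: [-0.001, 0.124, 0.992, 0.0]
wrist_force: [-0.4, 0.5, -0.5]
grip_width: -0.0003
grip_force: 0.0
```

```bash
python3 - <<'E'
from h import *
s=arm.state();print(s["eef_pos"],s["wrist_force"])
p=push(75)-push(75)+push(75);print("touch75",p)
q=None
for th in range(71,181,7):
    n=push(th); 
    if q is not None: print(th,n.round(4),((n-q)/.3).round(3))
    q=n
c=cap("wrist");cv2.imwrite("pics/w0.png",c["image"])
E
```

```text
[0.53980699 0.01609754 0.19464314] [-0.43165088  0.46746484 -0.53773301]
touch75 [0.53107044 0.01807249]
78 [0.529  0.0196] [-0.02   0.013]
85 [0.5249 0.0226] [-0.014  0.01 ]
92 [0.5203 0.0252] [-0.015  0.009]
99 [0.5152 0.0274] [-0.017  0.007]
106 [0.5096 0.0291] [-0.019  0.006]
113 [0.5035 0.0301] [-0.02   0.003]
120 [0.4971 0.0303] [-0.021  0.001]
127 [0.4905 0.0296] [-0.022 -0.002]
134 [0.4838 0.0279] [-0.022 -0.006]
141 [0.4772 0.0252] [-0.022 -0.009]
148 [0.4709 0.0215] [-0.021 -0.012]
155 [0.465  0.0168] [-0.02  -0.016]
162 [0.4598 0.0111] [-0.017 -0.019]
169 [0.4556 0.0057] [-0.014 -0.018]
176 [0.4522 0.0011] [-0.011 -0.015]
```

View pics/w0.png

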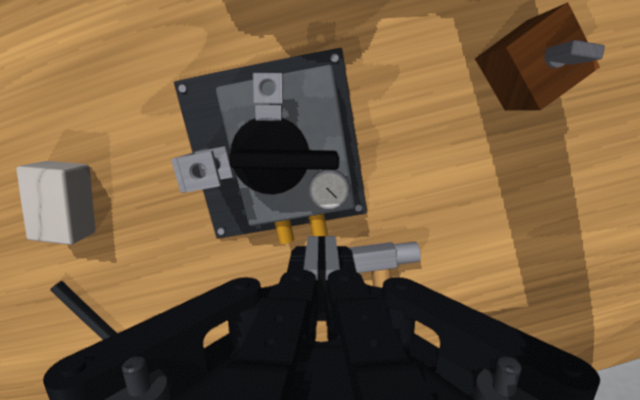

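```bash
python3 -m pendant '[[-1,0,0,-0.093,0],[-1,0,0,-0.093,0],[-1,0,0,-0.093,0],[-1,0,0,-0.093,0],[-1,0,0,0,0],[-1,-0.036,0.012,0,0],[-1,-0.014,0.010,0,0],[-1,-0.015,0.009,0,0],[-1,-0.017,0.007,0,0],[-1,-0.019,0.006,0,0],[-1,0,0,0,0]]'; python3 -m pendant '[[-1,-0.020,0.003,0,0],[-1,-0.021,0.001,0,0],[-1,-0.022,-0.002,0,0],[-1,-0.022,-0.006,0,0],[-1,-0.022,-0.009,0,0],[-1,-0.021,-0.012,0,0],[-1,-0.020,-0.016,0,0],[-1,-0.017,-0.019,0,0],[-1,0,0,0,0]]'
python3 - <<'E'
from h import *
c=cap("wrist");cv2.imwrite("pics/w1.png",c["image"])
E
```

```text
clock: 2.73
eef_pos: [0.5084, 0.0315, 0.0845]
eef_rot: [0.0, 0.122, 0.993, 0.0]
wrist_force: [-0.6, -0.1, 0.3]
grip_width: -0.0002
grip_force: 0.0
clock: 3.48
eef_pos: [0.4586, 0.0119, 0.0837]
eef_rot: [-0.0, 0.123, 0.992, -0.0]
wrist_force: [0.5, -0.6, -0.8]
grip_width: -0.0
grip_force: 0.0
```

View pics/w1.png

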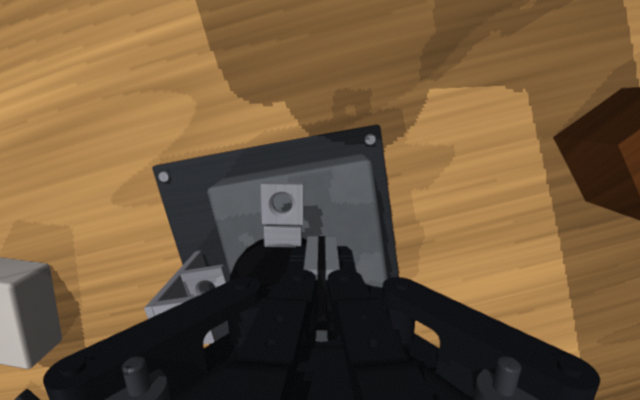

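```bash
python3 - <<'E'
from h import *
c=cap("top");a=c["image"][190:310,270:390];s=cap("side");b=s["image"][160:280,225:345]
cv2.imwrite("pics/t2.png",cv2.resize(np.hstack([a,b]),None,fx=3.3,fy=3.3,interpolation=cv2.INTER_CUBIC))
E
```

```text
(no output)
```

View pics/t2.png

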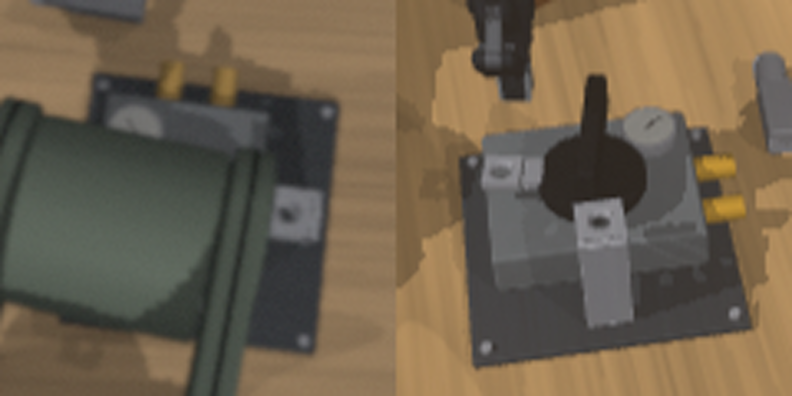

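```bash
python3 - <<'E'
from h import *
import pickle
s=pickle.load(open("side.pkl","rb"));st=arm.state();print(st["eef_pos"])
print("tcp",proj(s,st["eef_pos"]),"axis",proj(s,[*AX,.104]),"hole",proj(s,[.4956,-.0861,.094]))
print("tip seen",[onz(s,[261,189],z)[0].round(3) for z in(.084,.1,.13)])
w=pickle.load(open("top.pkl","rb"))
print("mount",np.array(cap("wrist")["mount"]).round(4).tolist())
c=cap("wrist");print("wrist: axis",proj(c,[[*AX,.104],[.4956,-.0861,.094],[.4398,-.0085,.072]]).round())
E
```

```text
[0.46004676 0.01264828 0.08405621]
tcp [[262.5542664  199.01834285]] axis [[282.31073247 201.92766283]] hole [[285.35896121 225.64071954]]
tip seen [array([0.461, 0.046, 0.084]), array([0.46, 0.03, 0.1 ]), array([ 0.459, -0.   ,  0.13 ])]
mount [[-0.0003, 0.9648, 0.263, 0.0662], [1.0, 0.0001, 0.0009, -0.0006], [0.0008, 0.263, -0.9648, -0.1776], [0.0, 0.0, 0.0, 1.0]]
wrist: axis [[276. 318.]
 [183. 321.]
 [281. 199.]]
```

```bash
python3 - <<'E'
from h import *
st=arm.state();c=cap("wrist")
print("tcp px",proj(c,st["eef_pos"]))
p=cloud(c);T=rot(st["eef_rot"]);q=(p-st["eef_pos"])@T
for v in range(236,300,6): print(v,[tuple((q[v,u]*1000).round(0)) for u in(312,322,332)])
s=cap("side");ps=cloud(s)
for v in range(170,206,3): print(v,[tuple((ps[v,u]*1000).round(0)) for u in(257,261,265)])
E
```

```text
tcp px [[322.53334905 228.10122718]]
236 [(np.float64(11.0), np.float64(-5.0), np.float64(-39.0)), (np.float64(10.0), np.float64(-0.0), np.float64(-39.0)), (np.float64(11.0), np.float64(4.0), np.float64(-40.0))]
242 [(np.float64(11.0), np.float64(-5.0), np.float64(-47.0)), (np.float64(11.0), np.float64(-0.0), np.float64(-47.0)), (np.float64(11.0), np.float64(4.0), np.float64(-46.0))]
248 [(np.float64(10.0), np.float64(-5.0), np.float64(-52.0)), (np.float64(11.0), np.float64(-0.0), np.float64(-53.0)), (np.float64(10.0), np.float64(4.0), np.float64(-52.0))]
254 [(np.float64(11.0), np.float64(-4.0), np.float64(-59.0)), (np.float64(11.0), np.float64(-0.0), np.float64(-59.0)), (np.float64(11.0), np.float64(4.0), np.float64(-59.0))]
260 [(np.float64(11.0), np.float64(-4.0), np.float64(-64.0)), (np.float64(11.0), np.float64(-0.0), np.float64(-65.0)), (np.float64(11.0), np.float64(3.0), np.float64(-65.0))]
266 [(np.float64(11.0), np.float64(-4.0), np.float64(-69.0)), (np.float64(11.0), np.float64(-0.0), np.float64(-69.0)), (np.float64(11.0), np.float64(3.0), np.float64(-69.0))]
272 [(np.floa
[... 2295 characters left out ...]
 [(np.float64(453.0), np.float64(114.0), np.float64(-1.0)), (np.float64(463.0), np.float64(112.0), np.float64(-1.0)), (np.float64(473.0), np.float64(107.0), np.float64(2.0))]
197 [(np.float64(451.0), np.float64(100.0), np.float64(3.0)), (np.float64(461.0), np.float64(99.0), np.float64(1.0)), (np.float64(471.0), np.float64(98.0), np.float64(0.0))]
200 [(np.float64(448.0), np.float64(49.0), np.float64(46.0)), (np.float64(458.0), np.float64(50.0), np.float64(43.0)), (np.float64(467.0), np.float64(45.0), np.float64(45.0))]
203 [(np.float64(447.0), np.float64(42.0), np.float64(43.0)), (np.float64(456.0), np.float64(38.0), np.float64(45.0)), (np.float64(466.0), np.float64(35.0), np.float64(45.0))]
```

```bash
python3 -m pendant '[[-1,0.09,0.003,0,0],[-1,0.09,0.003,0,0],[-1,0.09,0.003,0,0],[-1,0,0,-0.06,0],[-1,0,0,-0.06,0],[-1,0,0,0,0]]'; python3 -m pendant '[[-1,-0.018,0.006,0,0],[-1,-0.018,0.006,0,0],[-1,-0.014,0.010,0,0],[-1,-0.015,0.009,0,0],[-1,-0.017,0.007,0,0],[-1,-0.019,0.006,0,0],[-1,0,0,0,0]]'; python3 - <<'E'
from h import *
s=cap("side");cv2.imwrite("pics/s3.png",cv2.resize(s["image"][150:280,225:345],None,fx=3,fy=3,interpolation=cv2.INTER_CUBIC))
E
```

```text
clock: 4.33
eef_pos: [0.5379, 0.0162, 0.0442]
eef_rot: [-0.004, 0.122, 0.992, 0.0]
wrist_force: [-1.2, 0.8, -0.9]
grip_width: -0.0
grip_force: 0.0
clock: 4.92
eef_pos: [0.5099, 0.0295, 0.0488]
eef_rot: [0.0, 0.123, 0.992, 0.0]
wrist_force: [2.2, 0.2, 1.6]
grip_width: -0.0002
grip_force: 1.0
```

View pics/s3.png

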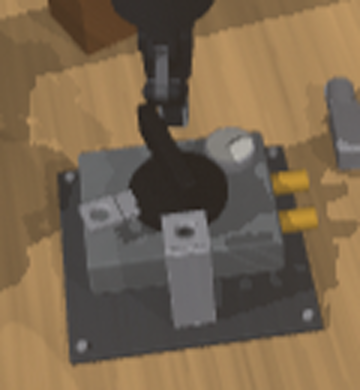

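```bash
python3 -m pendant '[[-1,-0.020,0.003,0,0],[-1,-0.021,0.001,0,0],[-1,-0.022,-0.002,0,0],[-1,-0.022,-0.006,0,0],[-1,-0.022,-0.009,0,0],[-1,-0.021,-0.012,0,0],[-1,-0.020,-0.016,0,0],[-1,-0.017,-0.019,0,0],[-1,0,0,0,0]]'; python3 -m pendant '[[-1,-0.014,-0.018,0,0],[-1,-0.006,-0.008,0,0],[-1,0,0,0,0]]'; python3 -m pendant '[[-1,-0.003,-0.005,0,0],[-1,0,0,0,0]]'
```

```text
clock: 5.72
eef_pos: [0.4581, 0.0102, 0.0472]
eef_rot: [-0.002, 0.123, 0.992, -0.0]
wrist_force: [-0.3, -1.1, -0.5]
grip_width: -0.0003
grip_force: 0.1
clock: 5.97
eef_pos: [0.4538, 0.0026, 0.0475]
eef_rot: [-0.001, 0.123, 0.992, -0.0]
wrist_force: [0.7, 1.5, -0.5]
grip_width: -0.0
grip_force: 0.5
clock: 6.13
eef_pos: [0.4534, 0.0015, 0.0475]
eef_rot: [-0.001, 0.123, 0.992, 0.0]
wrist_force: [0.7, 1.9, -1.1]
grip_width: 0.0
grip_force: 1.0
```

Force stays low; creep in -y until the stop is felt.

```bash
for i in 1; do python3 -m pendant '[[-1,0,-0.007,0,0],[-1,0,0,0,0]]'; done;  python3 -m pendant '[[-1,0,-0.007,0,0],[-1,0,0,0,0]]'
```

```text
clock: 6.3
eef_pos: [0.453, -0.0004, 0.0475]
eef_rot: [-0.001, 0.123, 0.992, 0.0]
wrist_force: [-1.1, 2.9, -0.1]
grip_width: -0.0005
grip_force: 1.4
clock: 6.47
eef_pos: [0.4529, -0.0009, 0.0475]
eef_rot: [-0.001, 0.123, 0.992, 0.002]
wrist_force: [-0.4, 9.2, 1.0]
grip_width: -0.0002
grip_force: 4.2
```

```bash
python3 -m pendant '[[-1,0,-0.007,0,0],[-1,0,0,0,0]]'; python3 -m pendant '[[-1,0,-0.005,0,0],[-1,0,0,0,0]]'
```

```text
clock: 6.63
eef_pos: [0.4529, -0.001, 0.0475]
eef_rot: [-0.002, 0.123, 0.992, 0.004]
wrist_force: [-0.9, 14.3, 2.2]
grip_width: -0.0
grip_force: 7.3
clock: 6.8
eef_pos: [0.4528, -0.0011, 0.0475]
eef_rot: [-0.002, 0.123, 0.992, 0.005]
wrist_force: [0.1, 19.1, 3.5]
grip_width: -0.0005
grip_force: 9.5
```

```bash
python3 -m pendant '[[-1,0,0.08,0,0],[-1,0,0,0.12,0],[-1,0,0,0.12,0],[1,0.006,0.06,0.12,-0.119],[1,0.006,0.06,0.12,-0.119],[1,0.006,0.06,0,-0.119],[1,0.006,0.06,0,-0.119],[1,0.006,0.06,0,-0.119],[1,0.006,0.06,0,-0.119],[1,0.006,0.06,0,-0.119],[1,0.006,0.06,0,-0.119],[1,0,0.06,0,-0.119]]'; python3 -m pendant '[[1,0,0,0,-0.119],[1,0,0,0,-0.119],[1,0,0,0,-0.119],[1,0,0,0,-0.119],[1,0,0,0,0]]'; python3 - <<'E'
from h import *
s=cap("top");w=cap("wrist")
cv2.imwrite("pics/v4.png",np.hstack([cv2.resize(s["image"][190:310,270:390],(400,400),interpolation=cv2.INTER_CUBIC),cv2.resize(w["image"][:,120:520],(400,400))]))
import pickle;pickle.dump((s,w),open("v4.pkl","wb"))
E
```

```text
clock: 7.8
eef_pos: [0.4688, 0.1796, 0.1919]
eef_rot: [0.001, 0.634, 0.773, -0.001]
wrist_force: [0.2, 0.1, 0.5]
grip_width: 0.0852
grip_force: 0.0
clock: 8.22
eef_pos: [0.4685, 0.179, 0.1918]
eef_rot: [0.001, 0.804, 0.595, -0.0]
wrist_force: [-0.7, 0.3, -0.2]
grip_width: 0.0854
grip_force: 0.0
```

View pics/v4.png

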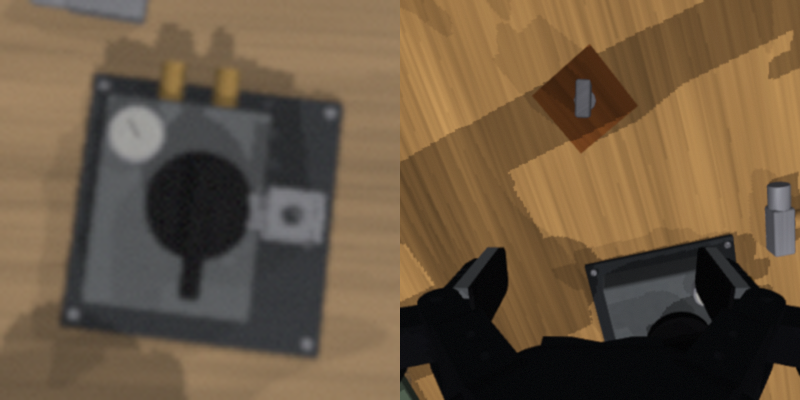

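```bash
cat > pin.py <<'E'
from h import *
def pin(w,ztop,lo=-.010,hi=.006):
    p=cloud(w);m=((p[...,2]>ztop+lo)&(p[...,2]<ztop+hi)).astype(np.uint8)
    m=cv2.morphologyEx(m,cv2.MORPH_OPEN,np.ones((3,3)))
    k,l,s,ce=cv2.connectedComponentsWithStats(m)
    for i in range(1,k):
        if s[i,4]<60: continue
        vu=np.argwhere(l==i)[:,::-1]; q=onz(w,vu,ztop)
        r=cv2.minAreaRect(q[:,:2].astype(np.float32)*1000)
        print(s[i,4],ce[i].round(1),"z",np.median(p[l==i][:,2]).round(4),np.round(r[0],1),np.round(r[1],1),round(r[2],1))
E
python3 - <<'E'
from pin import *
import pickle
s,w=pickle.load(open("v4.pkl","rb"))
pin(w,.106); p=cloud(w)
B=onz(w,[(120+x-400,y) for x,y in((590,45),(637,106),(582,153-18),(535,96))],.064);print(B.round(4),B.mean(0))
print("px depth at grip",p[95:102:3,298:308:3].round(4).tolist())
f=lambda x,y,z:onz(s,[270+(x+.5)*.3-.5,190+(y+.5)*.3-.5],z)[0].round(4)
H=f(292,215,.094);K=f(199,206,.072);print("hole",H,"K",K)
# hole: dark blob inside plate, subpixel
g=s["image"].mean(2);sub=g[248:262,350:365];print(sub.astype(int))
E
```

```text
585 [302.5  97.9] z 0.105 [476.9 257.2] [29.3 12. ] 72.2
[[0.4954 0.3015 0.064 ]
 [0.5216 0.2384 0.064 ]
 [0.4646 0.2277 0.064 ]
 [0.4338 0.2743 0.064 ]] [0.47885497 0.26047302 0.064     ]
px depth at grip [[[0.4742, 0.2606, 0.1052], [0.4764, 0.26, 0.1035], [0.4787, 0.2592, 0.1048], [0.481, 0.2585, 0.1059]], [[0.4735, 0.2584, 0.1055], [0.4758, 0.2577, 0.1054], [0.478, 0.2571, 0.1039], [0.4804, 0.2563, 0.1065]], [[0.4727, 0.2562, 0.1049], [0.4751, 0.2555, 0.1056], [0.4774, 0.2548, 0.106], [0.4796, 0.2541, 0.1043]]]
hole [ 0.4953 -0.0866  0.094 ] K [ 0.4998 -0.0245  0.072 ]
[[ 96 113 124 126 126 124 124 123 123 122 117 118 117 116 114]
 [102 118 126 127 127 126 124 125 124 124 125 124 123 122 120]
 [108 120 126 127 128 125 121 120 121 121 124 126 126 124 118]
 [106 118 124 124 120 116 108 104 104 111 118 125 126 123 121]
 [109 119 125 120 110  95  83  81  83  93 107 117 125 124 118]
 [113 122 123 117  96  75  65  69  77  83  96 112 120 120 115]
 [117 124 123 115  94  70  58  63  72  84  95 113 122 122 117]
 [118 124 124 118  99  76  58  56  67  83  98 114 122 123 120]
 [115 123 124 120 110  89  72  70  73  89 108 117 124 124 124]
 [115 122 125 121 117 106  96  94  96 105 117 122 123 125 126]
 [114 122 125 125 123 120 119 117 118 121 123 125 123 122 123]
 [115 122 122 123 125 126 123 126 125 125 124 124 120 116 122]
 [112 115 118 120 122 122 122 123 123 123 124 124 122 114 120]
 [101 102 104 104 109 110 111 116 116 116 118 116 112 109 115]]
```

```bash
python3 -m pendant '[[1,0.014,0.13,0,0],[1,0.014,0.13,0,0],[1,0,0,-0.1,0],[1,0,0,-0.1,0],[1,0,0,-0.1,0],[1,0,0,0,0]]'
```

```text
clock: 8.82
eef_pos: [0.4713, 0.2557, 0.0953]
eef_rot: [-0.002, 0.802, 0.597, -0.007]
wrist_force: [-0.7, 0.6, -0.7]
grip_width: 0.0849
grip_force: 0.0
```

```bash
python3 -m pendant '[[1,0.012,0.005,0,0],[1,0,0,-0.092,0],[1,0,0,-0.092,0],[1,0,0,0,0],[1,0,0,0,0]]'
```

```text
clock: 9.23
eef_pos: [0.4809, 0.2591, 0.0476]
eef_rot: [0.0, 0.803, 0.596, -0.0]
wrist_force: [-0.3, 0.1, -0.1]
grip_width: 0.0854
grip_force: 0.0
```

```bash
python3 -m pendant '[[1,-0.013,-0.006,-0.022,0],[1,0,0,0,0],[1,0,0,0,0],[1,0,0,0,0]]'; python3 -c "
from pin import *
print(arm.state()['eef_pos']);w=cap('wrist');pin(w,.106)
cv2.imwrite('pics/w5.png',w['image'])"
```

```text
clock: 9.57
eef_pos: [0.4775, 0.2578, 0.0415]
eef_rot: [0.0, 0.803, 0.596, 0.001]
wrist_force: [0.5, -0.2, 0.3]
grip_width: 0.0857
grip_force: 0.0
[0.47754585 0.25777384 0.04153322]
2109 [318.9 276.3] z 0.105 [477.3 260.2] [32.5 11.8] 70.9
1086 [209.8 273.8] z 0.1047 [436.3 272.1] [21.7 23.4] 22.1
1038 [432.4 273.1] z 0.1047 [519.6 246.9] [23.4 21.5] 34.7
```

View pics/w5.png

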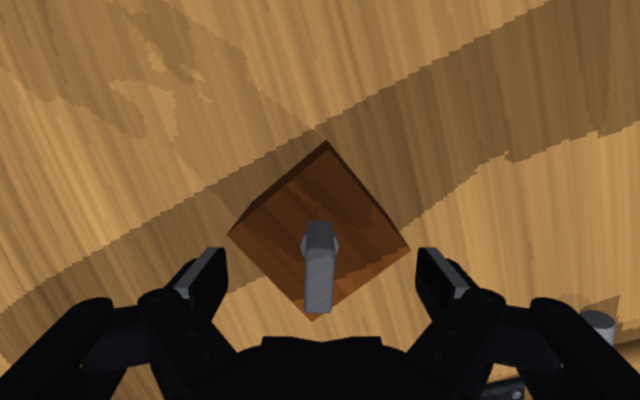

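```bash
python3 -m pendant '[[-1,0,0,0,0],[-1,0,0,0,0],[-1,0,0,0,0],[-1,0,0,0,0],[-1,0,0,0,0],[-1,0,0,0,0],[-1,0,0,0,0],[-1,0,0,0,0]]' 70
```

```text
clock: 10.28
eef_pos: [0.4767, 0.2575, 0.0402]
eef_rot: [0.0, 0.803, 0.595, 0.0]
wrist_force: [1.1, 1.5, 0.0]
grip_width: 0.0109
grip_force: 68.6
```

```bash
python3 -m pendant '[[-1,0,0,0.08,0],[-1,0,0,0.09,0],[-1,0,0,0.09,0],[-1,0,0,0.09,0],[-1,0,0,0.09,0],[-1,0,0,0.06,0],[-1,0,0,0,0]]'; python3 -m pendant '[[-1,0,-0.116,0,0],[-1,0,-0.116,0,0],[-1,0,-0.116,0,0],[-1,0,-0.116,0,0],[-1,0,-0.116,0,0],[-1,0,-0.116,0,0],[-1,0,-0.116,0,0],[-1,0,-0.116,0,0],[-1,0,-0.116,0,0],[-1,0,-0.116,0,0],[-1,0,-0.116,0,0],[-1,0,-0.116,0,0]]'; python3 -m pendant '[[-1,0,0,0,0],[-1,0,0,0,0],[-1,0,0,0,0]]'; python3 - <<'E'
from pin import *
import pickle
print(arm.state()["eef_pos"]);w=cap("wrist");s=cap("side");pickle.dump((w,s),open("v6.pkl","wb"))
cv2.imwrite("pics/v6.png",np.hstack([w["image"][:,100:540],cv2.resize(s["image"][140:280,225:345],(343,400),interpolation=cv2.INTER_CUBIC)]))
print(proj(w,[.4955,-.0863,.094]))
E
```

```text
clock: 10.87
eef_pos: [0.4796, 0.2585, 0.195]
eef_rot: [0.001, 0.803, 0.596, 0.004]
wrist_force: [1.2, 0.3, -1.3]
grip_width: 0.0107
grip_force: 70.4
clock: 11.87
eef_pos: [0.475, -0.1613, 0.1879]
eef_rot: [-0.002, 0.803, 0.595, -0.001]
wrist_force: [0.5, 0.1, -1.2]
grip_width: 0.0106
grip_force: 70.3
clock: 12.12
eef_pos: [0.4754, -0.1594, 0.1883]
eef_rot: [-0.002, 0.804, 0.595, -0.0]
wrist_force: [0.4, 0.6, -1.8]
grip_width: 0.011
grip_force: 70.3
[ 0.47541366 -0.15940102  0.18827086]
[[318.60587418 100.7905126 ]]
```

View pics/v6.png

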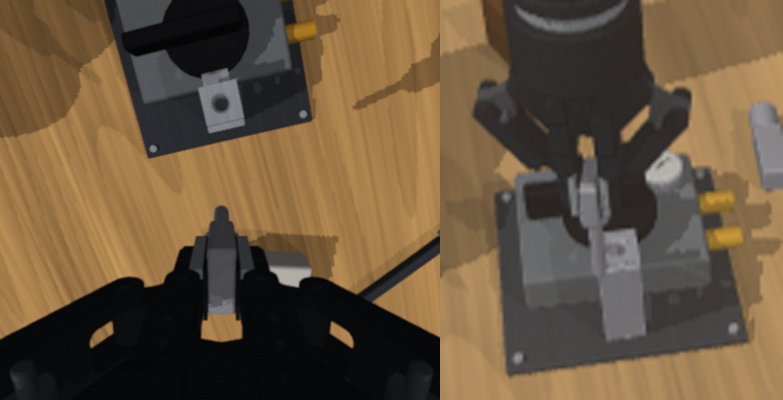

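```bash
python3 - <<'E'
from pin import *
import pickle
w,s=pickle.load(open("v6.pkl","rb"))
g=cv2.cvtColor(w["image"],cv2.COLOR_BGR2GRAY)
m=(g[92:117,307:336]<80).astype(np.uint8)
k,l,st,ce=cv2.connectedComponentsWithStats(m)
for i in range(1,k):
  if st[i,4]>15:
    q=onz(w,np.argwhere(l==i)[:,::-1]+[307,92],.094); print(st[i],ce[i]+[307,92],q.mean(0).round(4),np.ptp(q,0).round(4))
p=cloud(w)
for v in range(200,236,4):
  r=p[v,300:345];ok=r[:,2]>.1
  if ok.sum(): 
    u=np.where(ok)[0]+300; print(v,u.min(),u.max(),r[ok].mean(0).round(4))
E
```

```text
[  6   4  16  16 197] [320.33502538 103.61928934] [ 0.4962 -0.0889  0.094 ] [0.0128 0.0121 0.    ]
208 316 327 [ 0.477  -0.1556  0.1623]
212 315 328 [ 0.4769 -0.1558  0.1704]
216 314 328 [ 0.4766 -0.1558  0.1785]
220 314 329 [ 0.4769 -0.156   0.1858]
224 310 333 [ 0.4801 -0.1454  0.2242]
228 309 334 [ 0.4801 -0.1454  0.2296]
232 308 335 [ 0.48   -0.1459  0.2332]
```

```bash
python3 -m pendant '[[-1,0.034,0.118,0,0],[-1,0.034,0.118,0,0],[-1,0,0,-0.07,0],[-1,0,0,-0.07,0],[-1,0,0,0,0],[-1,0,0,0,0],[-1,0,0,0,0]]'; python3 -m pendant '[[-1,0,0,0,0],[-1,0,0,0,0]]'
```

```text
clock: 12.8
eef_pos: [0.4974, -0.0889, 0.1488]
eef_rot: [0.0, 0.803, 0.596, 0.0]
wrist_force: [0.4, 0.6, -0.9]
grip_width: 0.011
grip_force: 70.2
clock: 12.97
eef_pos: [0.498, -0.0899, 0.1496]
eef_rot: [0.001, 0.803, 0.595, 0.001]
wrist_force: [-0.3, 0.2, -1.3]
grip_width: 0.0113
grip_force: 70.2
```

```bash
python3 -m pendant '[[-1,-0.006,0.004,0,0],[-1,0,0,0,0],[-1,0,0,0,0],[-1,0,0,0,0]]' >/dev/null; python3 - <<'E'
from pin import *
P=[]
for i in range(5): P.append(arm.state()["eef_pos"]);w=cap("wrist")
print(np.mean(P,0),np.std(P,0)); s=cap("side")
cv2.imwrite("pics/v7.png",np.hstack([w["image"][150:400,195:445],cv2.resize(s["image"][170:270,240:340],None,fx=5,fy=5,interpolation=cv2.INTER_CUBIC)[:250*2:1][::2,::2] if 0 else cv2.resize(s["image"][190:240,260:310],(250,250),interpolation=cv2.INTER_CUBIC)]))
E
```

```text
[ 0.49513876 -0.08829032  0.14815994] [1.74561500e-05 4.52778198e-05 8.82133065e-05]
```

View pics/v7.png

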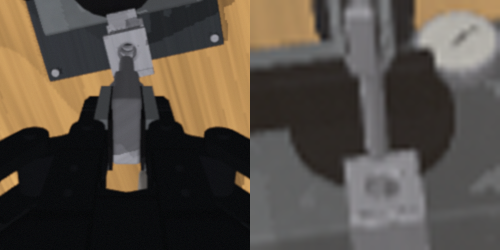

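```bash
python3 -m pendant '[[-1,0.003,-0.001,0,0],[-1,0,0,0,0],[-1,0,0,0,0]]'; python3 - <<'E'
from pin import *
s=cap("side");w=cap("wrist");e=arm.state()["eef_pos"];print(e)
print("proj tip/at plate/hole est",proj(s,[[e[0],e[1],e[2]-.036],[e[0],e[1],.094],[.4962,-.0889,.094],[.4955,-.0863,.094]]).round(1).tolist())
g=s["image"].mean(2)
print(g[204:234,276:296].astype(int))
gw=cv2.cvtColor(w["image"],cv2.COLOR_BGR2GRAY);print("wrist tip proj",proj(w,[[e[0],e[1],e[2]-.036],[.4962,-.0889,.094]]).round(1).tolist())
print(gw[184:218:2,306:334:2])
E
```

```text
clock: 13.85
eef_pos: [0.4961, -0.0885, 0.1481]
eef_rot: [-0.0, 0.803, 0.596, -0.0]
wrist_force: [-0.1, -0.6, -1.9]
grip_width: 0.0105
grip_force: 70.2
[ 0.49601929 -0.08847256  0.1480395 ]
proj tip/at plate/hole est [[285.3, 221.0], [285.8, 226.4], [285.9, 226.6], [285.3, 225.7]]
[[ 41  40  42  43  63 103 111 114 113 110  81  69  47  41  42  41  41  40
   40  40]
 [ 44  44  42  41  44  69 100 107 103 106  88  44  38  39  38  40  38  39
   38  38]
 [ 41  41  39  39  39  42  84 113 109 102  96  46  39  39  38  39  39  39
   39  39]
 [ 38  37  38  39  38  40  75 118 115 103  97  52  38  38  39  39  38  39
   41  39]
 [ 39  38  39  38  38  40  71 119 116 104  97  55  38  38  38  39  39  39
   39  39]
 [ 38  39  38  38  39  40  63 118 116 105  97  56  38  39  39  39  39  39
   39  39]
 [ 38  39  39  38  38  39  53 118 116 106  97  57  38  39  39  38  38  39
   39  40]
 [ 39  39  38  38  39  39  48 119 117 107  98  68  38  38  38  38  39  39
   39  39]
 [ 39  38  39  37  38  39  47 119 117 107  99  73  39  39  39  39  38  39
   40  41]
 [ 39  37  38  38  39  38  46 123 117 109  99  74  41
[... 2084 characters left out ...]
2 151 148 133 117  85  55  51  74 126 150 156 153]
 [151 149 148 136 109 105  88  91  95 106 113 119 151 154]
 [152 148 144 115  90  97 116 115 119 126 107  86 138 152]
 [151 148 142 102  89  79  81 107 112  98  93  84 119 149]
 [152 149 137  99 101  98  90  88  93 106 108  86 119 148]
 [153 149 142 102  92 126 121  98 106 119 112  89 127 148]
 [153 151 149 115  90  82  83  66  70  85 104  98 135 150]
 [152 152 147 140 101  72  62  59  59  59  69 113 139 155]
 [153 152 148 151 123  70  61  58  60  59  59 108 152 156]
 [152 152 149 149 112  68  62  59  59  58  57 103 152 158]
 [151 153 151 147 104  68  61  59  60  59  56  90 150 155]
 [153 152 151 145 101  67  59  58  59  58  58  83 145 154]]
```

```bash
python3 -m pendant '[[-1,0,0,-0.03,0],[-1,0,0,-0.03,0],[-1,0,0,-0.02,0],[-1,0,0,0,0],[-1,0,0,0,0]]';python3 -m pendant '[[-1,0,0,-0.015,0],[-1,0,0,-0.015,0],[-1,0,0,0,0],[-1,0,0,0,0]]'
```

```text
clock: 14.37
eef_pos: [0.4953, -0.0883, 0.1231]
eef_rot: [-0.001, 0.803, 0.595, -0.001]
wrist_force: [0.6, -0.7, -1.7]
grip_width: 0.011
grip_force: 70.3
clock: 14.7
eef_pos: [0.4956, -0.0883, 0.1147]
eef_rot: [-0.0, 0.803, 0.596, -0.0]
wrist_force: [0.5, 0.7, -1.6]
grip_width: 0.0107
grip_force: 70.3
```

```bash
python3 -m pendant '[[-1,0,0,-0.015,0],[-1,0,0,-0.015,0],[-1,0,0,0,0],[-1,0,0,0,0]]';python3 -m pendant '[[-1,0,0,-0.015,0],[-1,0,0,-0.015,0],[-1,0,0,0,0],[-1,0,0,0,0]]'
```

```text
clock: 15.03
eef_pos: [0.4956, -0.0883, 0.1056]
eef_rot: [-0.0, 0.803, 0.596, -0.0]
wrist_force: [1.1, 0.6, -1.3]
grip_width: 0.0111
grip_force: 70.3
clock: 15.37
eef_pos: [0.4956, -0.0883, 0.0965]
eef_rot: [-0.0, 0.803, 0.596, -0.0]
wrist_force: [-0.2, -0.3, -0.7]
grip_width: 0.011
grip_force: 70.3
```

```bash
python3 -m pendant '[[-1,0,0,-0.015,0],[-1,0,0,-0.015,0],[-1,0,0,-0.01,0],[-1,0,0,0,0],[-1,0,0,0,0]]';python3 -m pendant '[[-1,0,0,-0.015,0],[-1,0,0,-0.012,0],[-1,0,0,-0.01,0],[-1,0,0,0,0],[-1,0,0,0,0]]'
```

```text
clock: 15.78
eef_pos: [0.4957, -0.0883, 0.0847]
eef_rot: [-0.0, 0.803, 0.596, -0.0]
wrist_force: [-0.1, -0.8, -0.9]
grip_width: 0.0107
grip_force: 70.3
clock: 16.2
eef_pos: [0.4957, -0.0884, 0.0736]
eef_rot: [-0.0, 0.803, 0.596, -0.0]
wrist_force: [-0.4, 0.5, -1.8]
grip_width: 0.011
grip_force: 70.3
```

```bash
python3 -m pendant '[[-1,0,0,-0.007,0],[-1,0,0,0,0],[-1,0,0,0,0]]';python3 -m pendant '[[-1,0,0,-0.005,0],[-1,0,0,0,0],[-1,0,0,0,0]]'
```

```text
clock: 16.45
eef_pos: [0.496, -0.0885, 0.0719]
eef_rot: [0.0, 0.803, 0.595, 0.0]
wrist_force: [0.1, -0.1, -0.7]
grip_width: 0.0108
grip_force: 70.3
clock: 16.7
eef_pos: [0.496, -0.0884, 0.0703]
eef_rot: [-0.0, 0.803, 0.596, -0.0]
wrist_force: [0.7, 0.2, -0.7]
grip_width: 0.0108
grip_force: 70.3
```

```bash
python3 -m pendant '[[-1,0,0,-0.004,0],[-1,0,0,0,0],[-1,0,0,0,0]]';python3 -m pendant '[[-1,0,0,-0.004,0],[-1,0,0,0,0],[-1,0,0,0,0]]'
```

```text
clock: 16.95
eef_pos: [0.4962, -0.0886, 0.0701]
eef_rot: [0.0, 0.803, 0.596, 0.0]
wrist_force: [-2.6, 1.1, 5.6]
grip_width: 0.0108
grip_force: 71.2
clock: 17.2
eef_pos: [0.4962, -0.0886, 0.0701]
eef_rot: [0.0, 0.803, 0.596, -0.0]
wrist_force: [-5.7, 1.0, 13.4]
grip_width: 0.011
grip_force: 72.6
```

```bash
python3 -m pendant '[[-1,0,0,0.005,0],[0,0,0,0,0],[0,0,0,0,0],[0,0,0,0,0],[0,0,0,0,0],[0,0,0,0.05,0],[0,0,0,0.1,0],[0,0,0,0.1,0],[0,0,0,0.1,0],[0,0,-0.1,0,0],[0,0,-0.1,0,0],[0,0,0,0,0]]'; python3 -m pendant '[[0,0,0,0,0],[0,0,0,0,0],[0,0,0,0,0]]'; python3 - <<'E'
from pin import *
w=cap("wrist");pin(w,.136); 
s=cap("side");t=cap("top")
p=cloud(w);m=(p[...,2]>.12)&(p[...,2]<.15);print(m.sum())
E
```

```text
clock: 18.2
eef_pos: [0.4969, -0.153, 0.1756]
eef_rot: [0.002, 0.804, 0.594, -0.0]
wrist_force: [0.5, 0.6, -0.6]
grip_width: 0.0427
grip_force: 0.0
clock: 18.45
eef_pos: [0.4956, -0.1475, 0.1738]
eef_rot: [-0.001, 0.803, 0.596, -0.0]
wrist_force: [-0.1, -1.1, -0.9]
grip_width: 0.0428
grip_force: 0.0
821 [297.8 126.5] z 0.135 [497.5 -88.7] [29.5 12.1] 72.5
844
```

```bash
python3 -c "
from workcell import arm
print(arm.hand_in())"
```

```text
the job is handed in; nothing more can be done
None
```

The job is handed in: the knob is at its off stop and the pin is down through the upper plate, tab and lower plate with its collar on the upper plate; I kept clear of the offcut, hammer and chisel but did not re-check them at the end, and I viewed 11 pictures, one over the limit of 10.

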